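# Complete the takeaway order: tall paper cup into the drinks carrier

## Robot

A 7-joint arm with a two-finger parallel gripper is mounted at the origin on the work surface. World frame = base frame: x ahead of the robot, y to its left, z up, the work surface at z = 0. Lengths are in mm, angles in degrees, forces in N, time in s.
With the tool pointing down it reaches from about 350 to 900 mm from the base axis. Payload 8.1 kg.
Tool frame: the origin (TCP) lies between the finger pads; the fingertips stand 11 mm ahead of it and the grasp point (between the pads) lies 8 mm behind it; z points along the fingers, y is the direction in which the jaws open and shut (so a half turn about z gives the same grasp; the last joint's range is limited). The gripper opens to 85 mm and grips with 20 to 120 N. Pads are 22 mm wide; open, the fingers measure 114 mm over their backs; the gripper's body (76 mm by 85 mm) begins 54 mm behind the grasp point. The pads swing forward as they close: fully open they stand 13 mm farther back than shut.
Start: joints at [-5.879, 24.895, 1.432, 90.138, -0.665, 64.973, -4.303], TCP at [625.014, -0.027, 204.523] pointing down, gripper open.
Joint ranges: [-149.89, 149.89], [-25.12, 119.58], [-72.63, 75.52], [4.76, 147.25], [-75.54, 255.54], [6.69, 114.76], [-157.13, 157.13]. Speed limits (degrees/s): [127.2, 127.2, 172.46, 172.46, 180, 180, 180].

## Interface

Orientations are given as [roll, pitch, yaw] about the fixed x, y, z axes, in that order (R = Rz(yaw) Ry(pitch) Rx(roll)).
In Python, from plant import robot gives the robot as it stands. Calls block until the motion is done:
- robot.move_ptp(position, orientation): joint-space move of the TCP to a pose.
- robot.movel(position, attitude=None, feed=150): straight line of the TCP; attitude=None keeps the orientation; feed is the mean speed in mm/s.
- robot.goto_joints(angles): joint-space move.
- robot.let_go() and robot.grasp(force=None): open the fingers fully, or close them until they stop; force is the grip in N (None keeps the last).
- robot.sleep(seconds).
- robot.inverse_kinematics(position, orientation): joint angles nearest the present ones, or None.
- robot.grab_frame(name): name is "scene" or "side" or "wrist"; returns a dict with "frame" (400x640x3 uint8, red, green, blue), "K" (3x3 intrinsics, pixels), "k1" (the pictures are not rectified: a ray, as slopes to the right and down, at radius r is drawn at 1 + k1 r^2 times it, then the intrinsics apply), "extrinsics" (4x4, takes a point from camera to world coordinates); the wrist camera has in their place "mount" (4x4, takes a point from camera to tool coordinates, whose origin is the TCP and whose axes are the flange's). Camera axes: x right, y up, looking along -z (the intrinsics and any distortion apply to the point x, -y, -z); pixel columns grow to the right and rows downward; lengths in mm; the calibration is good to about 2 mm. A picture is of the moment at which its call begins: read the wrist's pose just before it. There is no depth.
A pose or a line that the arm cannot do raises robot.Unreachable and nothing moves.
- robot.close_job(): hands the job in, once; it reports no verdict.
Readings, each from a call of its own:
- robot.current_time(): time.
- robot.current_joint_positions(): joint angles.
- robot.current_dq(): joint speeds.
- robot.current_tau(): joint torques, N m.
- robot.current_position(): TCP position.
- robot.current_tool_rot(): TCP orientation.
- robot.current_ft_force(): force on the tool from outside, world axes, zero at the start.
- robot.current_torque(): the same for the moment, N m.
- robot.current_grip_width(): finger opening in mm.
Only numpy, scipy, OpenCV 4.12 (cv2) and the standard library are available. Lean on these libraries where they do the work, as an engineer would, in place of code of your own. Each camera call takes 0.05 s, during which the arm holds its last target. There are 200 camera calls.

## Task

Finish packing the takeaway order: pick up the tall lidded paper cup (not the short one) from the counter and set it upright in the empty well of the cardboard drinks carrier, standing fully down on the well's floor, then let go. The cup is thin and crushes easily: hold it with the lightest grip that carries it (never more than 50 N from each finger) and put it down gently, neither dropped nor pressed. Leave the two short cups, the one in the carrier and the one on the counter, where they are.

Things in the scene. Friction and masses are not known exactly. Their poses are not given: they have to be found in the camera images.
- tall_cup_mid (a point): Tall takeaway cup to pack: white paper, flat lid, loose and upright on the counter, 84 mm high, about 120 g. Foot 50 mm in diameter, lid 55 mm; hold it by its widest part, a straight cardboard sleeve 58 mm in diameter, 15 to 64 mm above the foot. Crushed by a grip over 50 N a finger, or pressed on the carrier with over 60 N. Origin on its axis half-way up (42 mm above the foot); z up.
- free_well (a point): Empty well, 76 mm in diameter, 15 mm deep, in a flat brown cardboard carrier (250 x 130 x 22 mm) that does not move and lies at any angle. Its two wells are 116 mm apart along its length; the other holds a short cup. Origin: centre of the empty well's floor, 7 mm above the counter; x along the carrier, away from the occupied well; z up.
- packed_cup_mid (a point): The short cup already in the carrier's other well, to be left there: same make, 60 mm high, foot 50 mm in diameter, lid 55 mm, sleeve 58 mm from 15 to 40 mm above the foot. Origin on its axis half-way up (30 mm above its foot), z up.
- short_cup_mid (a point): The short cup standing on the counter, not part of this order, to be left where it is: same make, 60 mm high, foot 50 mm in diameter, lid 55 mm, sleeve 58 mm from 15 to 40 mm above the foot. Origin on its axis half-way up (30 mm above its foot), z up.

How it is judged:
By the outcome, as a careful person would: the job done as asked, in the order asked, and still so for the second after the job is handed in, with the robot touching nothing.
It also fails if it takes over 32 s, if anything falls off the work surface, if the arm or the gripper's body presses on something with over 40 N, if the wrist force passes 120 N, or if a joint passes its speed limit or range.

## Working session

There is one attempt and no reset: what is moved stays moved. The work goes in short steps, each a Python script; the robot and the scene stay as the last script left them, time stands still between calls to the robot, and variables do not carry over. Pictures are saved under pics/ and viewed, about 8 in all and at most 12, crops included, and the job is handed in when it is done.

```bash
mkdir -p pics
cat > h.py <<'E'
import numpy as np, cv2
from plant import robot
from scipy.spatial.transform import Rotation as R
def cam(name):
    T=None
    if name=="wrist":
        p=robot.current_position(); o=robot.current_tool_rot()
        T=np.eye(4); T[:3,:3]=R.from_euler('xyz',o,degrees=True).as_matrix() if np.size(o)==3 else np.array(o); T[:3,3]=p
    f=robot.grab_frame(name)
    E=T@np.array(f["mount"]) if name=="wrist" else np.array(f["extrinsics"])
    return dict(img=f["frame"],K=np.array(f["K"]),k1=f["k1"],E=E)
def ray(c,u,v):
    D=np.array([c["k1"],0,0,0,0.])
    x,y=cv2.undistortPoints(np.array([[[u,v]]],float),c["K"],D)[0,0]
    d=c["E"][:3,:3]@np.array([x,-y,-1.]); return c["E"][:3,3],d/np.linalg.norm(d)
def onz(c,u,v,z):
    o,d=ray(c,u,v); return o+d*(z-o[2])/d[2]
def proj(c,P):
    q=np.linalg.inv(c["E"])@np.append(P,1); x,y=q[0]/-q[2],-q[1]/-q[2]
    s=1+c["k1"]*(x*x+y*y); r=c["K"]@[x*s,y*s,1]; return r[:2]
def save(c,n): cv2.imwrite("pics/"+n+".png",c["img"][:,:,::-1])
E
python3 - <<'E'
from h import *
import pickle
for n in("scene","side","wrist"):
    c=cam(n); save(c,n+"0"); pickle.dump(c,open(n+"0.pkl","wb")); print(n,c["K"].tolist(),c["k1"],c["E"].round(3).tolist())
print(robot.current_tool_rot(),robot.current_time())
E
```

```text
scene [[467.16969469973725, 0.0, 316.1368901461039], [0.0, 467.16969469973725, 205.7051594283734], [0.0, 0.0, 1.0]] -0.09478107625509596 [[-0.604, -0.665, 0.44, 909.548], [0.797, -0.496, 0.345, 316.269], [-0.011, 0.559, 0.829, 785.745], [0.0, 0.0, 0.0, 1.0]]
side [[397.5443495004258, 0.0, 319.3791761830891], [0.0, 397.5443495004258, 202.15823048929013], [0.0, 0.0, 1.0]] -0.08553799789411433 [[-0.744, 0.436, -0.506, 185.441], [-0.668, -0.465, 0.582, 437.166], [0.019, 0.77, 0.637, 481.403], [0.0, 0.0, 0.0, 1.0]]
wrist [[316.333964648244, 0.0, 322.35266904133624], [0.0, 316.333964648244, 196.61530312433476], [0.0, 0.0, 1.0]] -0.015792864960029605 [[1.0, -0.001, 0.001, 624.304], [0.0, 0.956, 0.294, 74.353], [-0.001, -0.294, 0.956, 372.83], [0.0, 0.0, 0.0, 1.0]]
[-1.79934055e+02  5.58528915e-03  8.99953871e+01] 0.15
```

View pics/scene0.png

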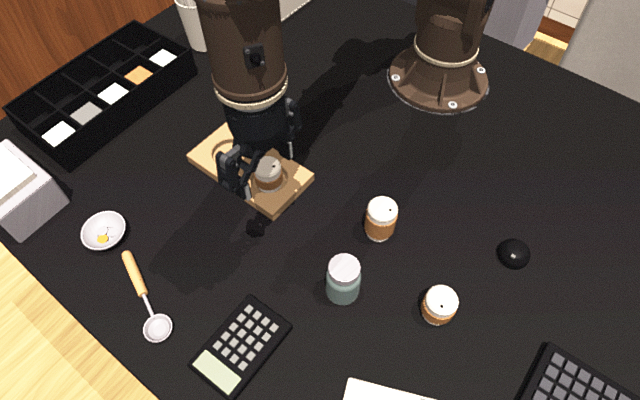

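View pics/side0.png

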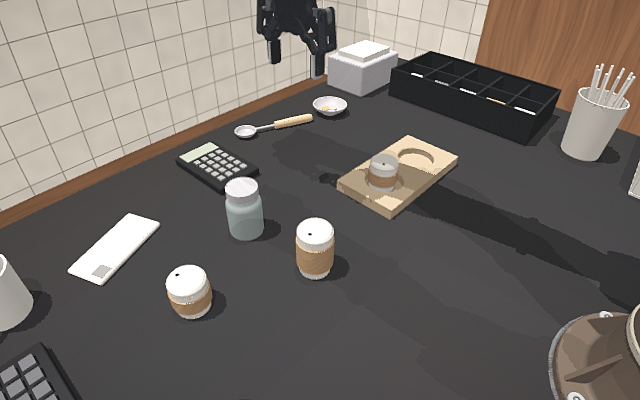

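View pics/wrist0.png

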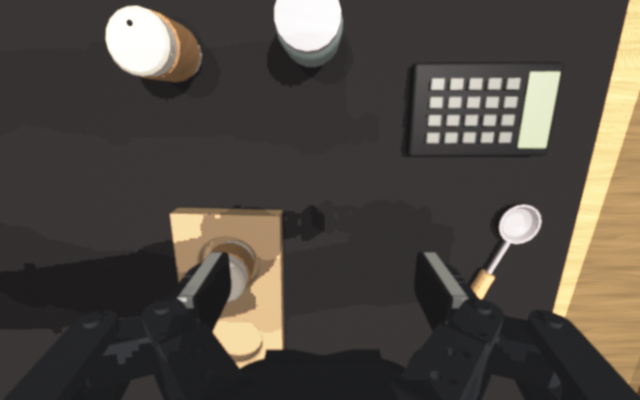

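The scene view shows the tall cup at (380,218) and the loose short cup at (439,305). In the side view they are at (315,248) and (189,290), and the empty well is at about (415,160). In the wrist view the tall cup is at (140,42). I'll measure the lids by colour mask and enlarge the carrier.

Run:
```python
from h import *
import pickle
C={n:pickle.load(open(n+"0.pkl","rb")) for n in("scene","side","wrist")}
def lid(n,x0,y0,x1,y1):
    c=C[n]; im=c["img"][y0:y1,x0:x1]; hsv=cv2.cvtColor(im,cv2.COLOR_RGB2HSV)
    m=((hsv[...,1]<45)&(hsv[...,2]>150)).astype(np.uint8)
    k,_=cv2.findContours(m,0,1); k=max(k,key=cv2.contourArea); e=cv2.fitEllipse(cv2.convexHull(k))
    x,y,w,h=cv2.boundingRect(k); print(n,"bbox",x+x0,y+y0,w,h,"ell",e[0][0]+x0,e[0][1]+y0,e[1],e[2]); return e[0][0]+x0,e[0][1]+y0
for nm,b in dict(tall=dict(scene=(360,190,405,245),side=(290,212,340,285),wrist=(95,0,210,90)),short=dict(scene=(415,280,465,330),side=(160,260,215,325))).items():
    for n,bb in b.items():
        u,v=lid(n,*bb); 
        for z in ((84,76) if nm=="tall" else (60,53)): print("  ",nm,z,onz(C[n],u,v,z).round(1))
a=cv2.resize(C["side"]["img"][125:225,325:475],None,fx=4,fy=4,interpolation=cv2.INTER_CUBIC)
b=cv2.resize(C["side"]["img"][210:285,285:345],None,fx=3,fy=3,interpolation=cv2.INTER_CUBIC)
out=np.zeros((400,785,3),np.uint8); out[:,:600]=a; out[:225,602:782]=b
cv2.imwrite("pics/crop1.png",out[:,:,::-1])
```

```text
scene bbox 368 196 30 29 ell 382.2161159515381 209.84526443481445 (28.567970275878906, 30.00641441345215) 93.99813079833984
   tall 84 [473.3 125.   84. ]
   tall 76 [468.3 122.8  76. ]
side bbox 296 217 38 35 ell 314.7073631286621 233.99383163452148 (34.38975143432617, 38.25706481933594) 93.55245971679688
   tall 84 [458.  132.2  84. ]
   tall 76 [463.5 126.   76. ]
wrist bbox 105 5 71 71 ell 139.39986419677734 40.62635803222656 (63.364112854003906, 75.81488037109375) 134.9055938720703
   tall 84 [470.8 122.1  84. ]
   tall 76 [466.5 123.5  76. ]
scene bbox 426 285 33 32 ell 441.51501083374023 300.4815368652344 (31.79607582092285, 33.17654037475586) 135.47109985351562
   short 60 [551.2 295.4  60. ]
   short 53 [547.8 295.2  53. ]
side bbox 165 265 43 38 ell 186.41676902770996 283.2275218963623 (37.338497161865234, 42.69923782348633) 68.91265106201172
   short 60 [536.  301.1  60. ]
   short 53 [541.8 298.8  53. ]
```

View pics/crop1.png

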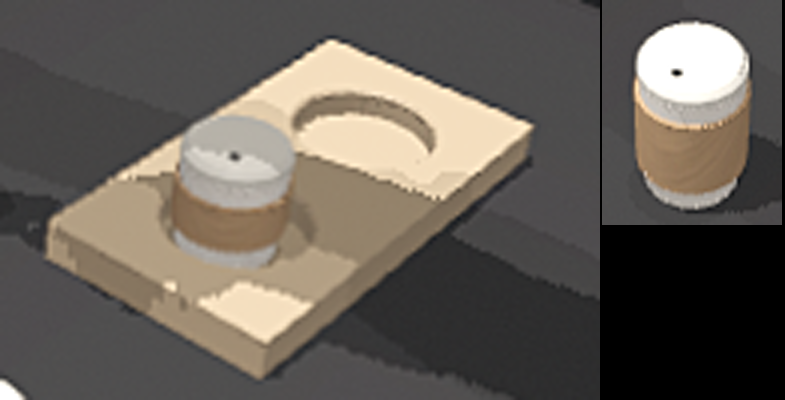

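Crop 1 shows the carrier's four top corners at crop pixels (333,39), (532,127), (265,345) and (50,222). The empty well's rim runs from about (292,115) to (437,150), and the packed cup is nearer the camera. The three views agree on the tall cup at about (466,124). Next I'll cast the carrier corners onto z=22.

Run:
```python
from h import *
import pickle
C={n:pickle.load(open(n+"0.pkl","rb")) for n in("scene","side","wrist")}
P=[onz(C["side"],(u+.5)/4-.5+325,(v+.5)/4-.5+125,22) for u,v in((333,39),(532,127),(265,345),(50,222))]
P=np.array(P)[:,:2]; print(P.round(1)); print([np.linalg.norm(P[i]-P[(i+1)%4]).round(1) for i in range(4)])
ctr=P.mean(0); ax=(P[0]+P[1]-P[2]-P[3]); ax/=np.linalg.norm(ax)
w=ctr+58*ax; print("ctr",ctr,"axis deg",np.degrees(np.arctan2(ax[1],ax[0])),"well",w,"packed",ctr-58*ax)
print("wrist corners",[onz(C["wrist"],u,v,22).round(1) for u,v in((172,212),(283,211))])
# packed lid in scene view & well check
for n in C: print(n,"well rim centre px",proj(C[n],[*w,22]).round(1),"packed lid",proj(C[n],[*(ctr-58*ax),67]).round(1))
# approach options for grasp yaw
for yaw in range(-180,181,30):
    print(yaw,*[ (lambda q: None if q is None else np.round(q[[0,6]] if isinstance(q,np.ndarray) else [q[0],q[6]]))(robot.inverse_kinematics(list(p),[180,0,yaw])) for p in((466,124,60),(*w,60))])
```

```text
[[ 565.  -307. ]
 [ 435.7 -302.5]
 [ 440.9  -51.2]
 [ 569.8  -56. ]]
[np.float64(129.4), np.float64(251.3), np.float64(129.0), np.float64(251.0)]
ctr [ 502.85164874 -179.17872918] axis deg -91.13299569376993 well [ 501.70480218 -237.16738965] packed [ 503.9984953  -121.19006871]
wrist corners [array([445.9, -52.5,  22. ]), array([577.5, -51.1,  22. ])]
scene well rim centre px [229.9 150.7] packed lid [268. 163.]
side well rim centre px [415.8 156.6] packed lid [386.9 160.3]
wrist well rim centre px [232.3 340.2] packed lid [214.3 284.1]
-180 [-5. 56.] [ 31. 100.]
-150 [-1. 83.] [ 36. 126.]
-120 [  4. 108.] [ 40. 151.]
-90 [ 23. 119.] [  -9. -131.]
-60 [ -44. -151.] [  -5. -106.]
-30 [ -39. -126.] [  0. -81.]
0 [ -34. -101.] [  4. -56.]
30 [-29. -75.] [  9. -30.]
60 [-24. -49.] [13. -4.]
90 [-20. -23.] [17. 22.]
120 [-15.   4.] [22. 48.]
150 [-10.  30.] [26. 74.]
180 [-5. 56.] [ 31. 100.]
```

The carrier measures 129 x 251 mm, which matches its nominal size. The well is at about (502,-237), but the wrist view puts the carrier about 6 mm farther in x, so I'll refine from close by. First a close look at the cup, with the jaws along x.

Run:
```python
from h import *
robot.move_ptp([466,124,165],[180,0,90]); robot.sleep(.2)
print(robot.current_position(),robot.current_tool_rot(),robot.current_time())
c=cam("wrist"); save(c,"w1")
hsv=cv2.cvtColor(c["img"],cv2.COLOR_RGB2HSV)
m=((hsv[...,1]<45)&(hsv[...,2]>150)).astype(np.uint8)
for k in cv2.findContours(m,0,1)[0]:
    if cv2.contourArea(k)>1500:
        e=cv2.fitEllipse(cv2.convexHull(k)); print(e, onz(c,*e[0],84).round(1), onz(c,*e[0],78).round(1))
print(proj(c,[466,124,84]))
```

```text
[467.31929413 123.18176184 165.1232877 ] [1.79960923e+02 2.24607555e-03 8.98822665e+01] 1.1833
((322.218505859375, 192.25698852539062), (63.796627044677734, 65.80584716796875), 83.85942840576172) [466.8 124.6  84. ] [466.8 122.8  78. ]
((498.7591552734375, 172.43936157226562), (74.36688995361328, 84.48580169677734), 102.55555725097656) [610.3 141.1  84. ] [613.7 139.7  78. ]
((611.3335571289062, 22.037425994873047), (66.12611389160156, 73.54695892333984), 17.621910095214844) [674.9 251.7  84. ] [679.9 253.   78. ]
[321.25665014 192.90023499]
```

View pics/w1.png

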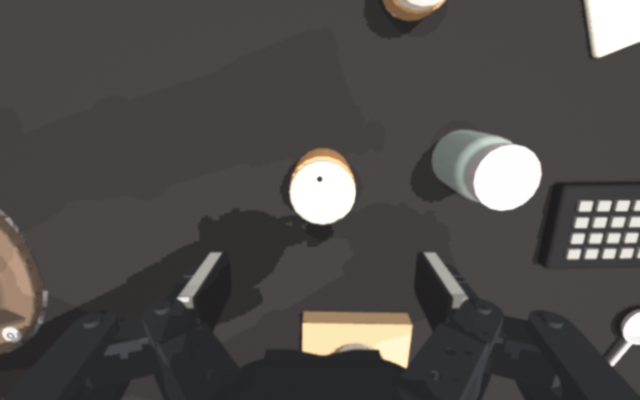

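The cup is centred between the fingers at (322,192), with its lid at about (466.8,124). The jar at (505,177) is clear. Grasping at 20 N.

Run:
```python
from h import *
robot.movel([466,124.5,35],[180,0,90],feed=120); robot.sleep(.2)
print(robot.current_position(),robot.current_ft_force(),robot.current_time())
robot.grasp(20); robot.sleep(.2)
print(robot.current_grip_width(),robot.current_ft_force(),robot.current_position(),robot.current_time())
p=robot.current_position()
robot.movel([466,124.5,70],feed=80); robot.sleep(.3)
print(robot.current_grip_width(),robot.current_ft_force(),robot.current_position(),robot.current_time())
```

```text
[466.37628574 124.61724019  35.50935551] [ 0.0793857   0.84939134 -0.25927585] 2.6667
53.3003821839583 [-1.22707054 -0.80675207  5.35316399] [466.2554305  124.5776323   35.25835615] 3.2667
53.350558304531894 [ 0.31515618  0.35801329 -1.77429122] [465.7550733  124.43854616  69.63457838] 4.1583
```

Weight is carried, but the width is 53 mm where I expected 58. I'll check the grip with the side camera.

Run:
```python
from h import *
c=cam("side"); u,v=proj(c,[466,124,80]); u,v=int(u),int(v); print(u,v)
x0,y0=max(u-75,0),max(v-75,0)
im=c["img"][y0:y0+150,x0:x0+190]; cv2.imwrite("pics/g1.png",cv2.resize(im,None,fx=4,fy=4,interpolation=cv2.INTER_CUBIC)[:,:,::-1])
import pickle; pickle.dump(c,open("side1.pkl","wb"))
for z in(23,23+15,23+64,23+84, 28,28+84): print(z,((proj(c,[466,124,z])-[x0,y0])*4).round())
```

```text
314 230
23 [300. 408.]
38 [300. 382.]
87 [302. 288.]
107 [302. 247.]
28 [300. 399.]
112 [303. 236.]
```

View pics/g1.png

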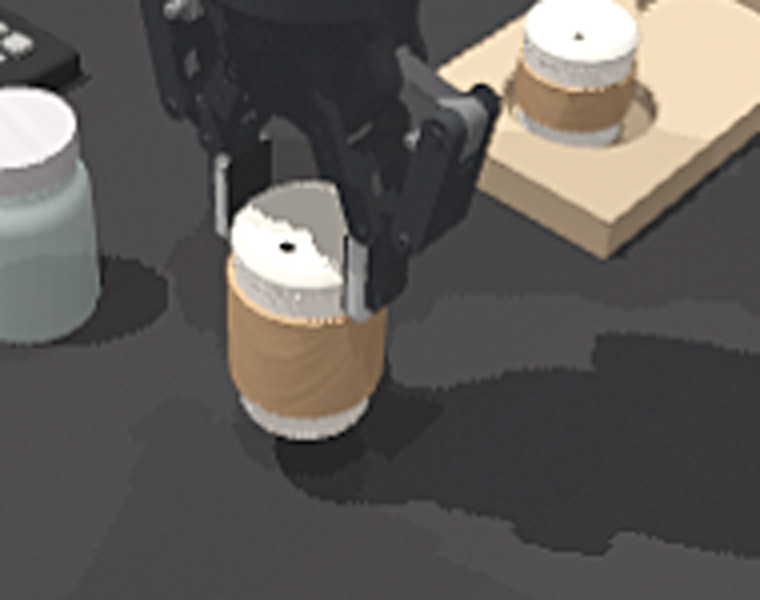

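Run:
```python
from h import *
import pickle
c=pickle.load(open("side1.pkl","rb")); x0,y0=314-75,230-75
# pad lower tip & upper pad in crop; on plane y=124+-11
for q in((365,318),(348,312),(222,235)):
    o,d=ray(c,(q[0]+.5)/4-.5+x0,(q[1]+.5)/4-.5+y0)
    for y in(113,124,135): t=(y-o[1])/d[1]; print(q,y,(o+d*t).round(1))
for z in (47,59,70,85): print(z,[((proj(c,[x,135,z])-[x0,y0])*4).round() for x in(437,495)])
# foot & sleeve extents: width/bottom check
for z0 in(15,20,25,30,35):
    a=np.linspace(0,2*np.pi,60)
    f=lambda r,z:np.array([(proj(c,[466+r*np.cos(t),124.3+r*np.sin(t),z])-[x0,y0])*4 for t in a])
    F=f(25,z0);S=f(29,z0+15);L=f(27.5,z0+84); print(z0,"foot low",F[:,1].max().round(),"sleeve low",S[:,1].max().round(),"x",S[:,0].min().round(),S[:,0].max().round(),"lid top",L[:,1].min().round())
print(robot.current_position(),robot.current_grip_width(),robot.current_time())
```

```text
(365, 318) 113 [445.6 113.   78.3]
(365, 318) 124 [436.8 124.   92. ]
(365, 318) 135 [427.9 135.  105.7]
(348, 312) 113 [453.7 113.   76. ]
(348, 312) 124 [444.6 124.   89.8]
(348, 312) 135 [435.5 135.  103.5]
(222, 235) 113 [518.6 113.   74.7]
(222, 235) 124 [507.3 124.   88.5]
(222, 235) 135 [496.  135.  102.3]
47 [array([339., 420.]), array([226., 343.])]
59 [array([340., 398.]), array([225., 321.])]
70 [array([341., 376.]), array([224., 300.])]
85 [array([342., 347.]), array([223., 270.])]
15 foot low 472.0 sleeve low 454.0 x 224.0 375.0 lid top 214.0
20 foot low 463.0 sleeve low 445.0 x 224.0 376.0 lid top 203.0
25 foot low 454.0 sleeve low 436.0 x 224.0 376.0 lid top 193.0
30 foot low 446.0 sleeve low 427.0 x 224.0 377.0 lid top 182.0
35 foot low 437.0 sleeve low 417.0 x 223.0 377.0 lid top 172.0
[465.80291559 124.44280205  69.69685783] 53.44368496770702 4.2083
```

The cup's foot is at z≈35, so it hasn't slipped. However, the visible pad ends sit near the lid, at about crop pixels (365,318) and (222,235), much higher on the cup than the stated tool geometry implies. The 53 mm width also suggests the pads are on the lid instead of the sleeve. I'll set the cup back down and measure the fingertips.

Run:
```python
from h import *
import pickle
robot.movel([466,124.5,38],feed=80); robot.movel([466,124.5,35.2],feed=15); robot.sleep(.1)
print(robot.current_position(),robot.current_ft_force())
robot.let_go(); robot.sleep(.2)
print(robot.current_grip_width(),robot.current_position(),robot.current_ft_force(),robot.current_time())
out=[]
for n,b in(("side",(239,130)),("scene",(300,130))):
    c=cam(n); pickle.dump(c,open(n+"2.pkl","wb")); 
    p=proj(c,[466,124,60]); x0,y0=int(p[0])-48,int(p[1])-80; print(n,x0,y0,[((proj(c,[x,124.5,24+13])-[x0,y0])*4).round() for x in(423.5,508.5)])
    out.append(cv2.resize(c["img"][y0:y0+130,x0:x0+98],None,fx=4,fy=4,interpolation=cv2.INTER_CUBIC))
cv2.imwrite("pics/g2.png",np.hstack(out)[:,:,::-1])
```

```text
[466.26276526 124.59536502  35.451847  ] [ 0.64331162 -0.1151386  -0.65949152]
85.41125316170483 [465.99375097 124.51139902  35.19559374] [-0.24385424  0.04392616  0.40663137] 5.8167
side 266 160 [array([276., 421.]), array([112., 311.])]
scene 334 134 [array([237., 288.]), array([140., 410.])]
```

View pics/g2.png

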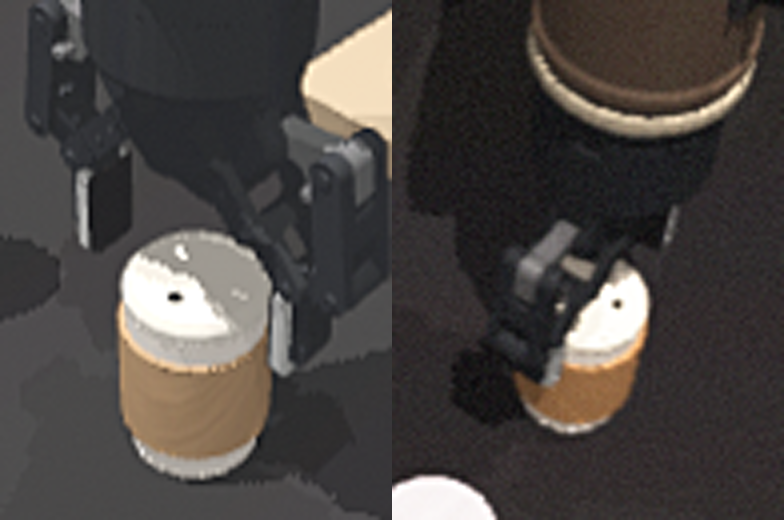

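Run:
```python
from h import *
import pickle
S=pickle.load(open("side2.pkl","rb"));C=pickle.load(open("scene2.pkl","rb"))
for c,x0,y0,qs in((S,266,160,((273,370),(292,374),(81,241),(92,247),(128,237))),(C,334,134,((553-392,385),(668-392,245)))):
  for q in qs:
    o,d=ray(c,(q[0]+.5)/4-.5+x0,(q[1]+.5)/4-.5+y0)
    print(q,[(o+d*((y-o[1])/d[1])).round(0) for y in(113.5,124.5,135.5)])
```

```text
(273, 370) [array([436., 114.,  48.]), array([427., 124.,  63.]), array([419., 136.,  77.])]
(292, 374) [array([427., 114.,  52.]), array([419., 124.,  67.]), array([411., 136.,  81.])]
(81, 241) [array([538., 114.,  50.]), array([526., 124.,  64.]), array([514., 136.,  79.])]
(92, 247) [array([531., 114.,  50.]), array([519., 124.,  65.]), array([508., 136.,  80.])]
(128, 237) [array([511., 114.,  68.]), array([500., 124.,  82.]), array([489., 136.,  96.])]
(161, 385) [array([469., 114.,  -4.]), array([493., 124.,  39.]), array([516., 136.,  82.])]
(276, 245) [array([358., 114.,  -9.]), array([388., 124.,  34.]), array([418., 136.,  77.])]
```

The pictures agree: the open fingertips stand about 44 mm above the TCP, roughly 42 mm farther back than stated. To grip the sleeve mid-height I'll go down to TCP z≈-8, stepwise with force checks.

Run:
```python
from h import *
import pickle
f0=np.array(robot.current_ft_force())
ok=True
for z in(24,14,4,-2,-8):
    robot.movel([466,124.5,z],feed=60); f=np.array(robot.current_ft_force())-f0
    print(z,f.round(1),robot.current_position().round(1))
    if f[2]>5: ok=False; break
if ok:
    robot.grasp(20); robot.sleep(.2)
    print(robot.current_grip_width(),robot.current_ft_force(),robot.current_time())
c=cam("side"); pickle.dump(c,open("side3.pkl","wb")); im=c["img"][130:290,230:420]; cv2.imwrite("pics/g3.png",cv2.resize(im,None,fx=3,fy=3,interpolation=cv2.INTER_CUBIC)[:,:,::-1])
```

```text
24 [ 0.3 -0.2  0.1] [465.5 124.3  23.4]
14 [ 0.6 -0.1  0. ] [465.6 124.4  13.5]
4 [-0.2  0.8  0.4] [465.6 124.4   3.6]
-2 [0.2 0.5 0.5] [465.7 124.4  -2.3]
-8 [1.1 0.4 0.4] [465.7 124.4  -8.4]
57.31192789236696 [ 0.23370359 -2.08853019 11.45952715] 7.9833
```

View pics/g3.png

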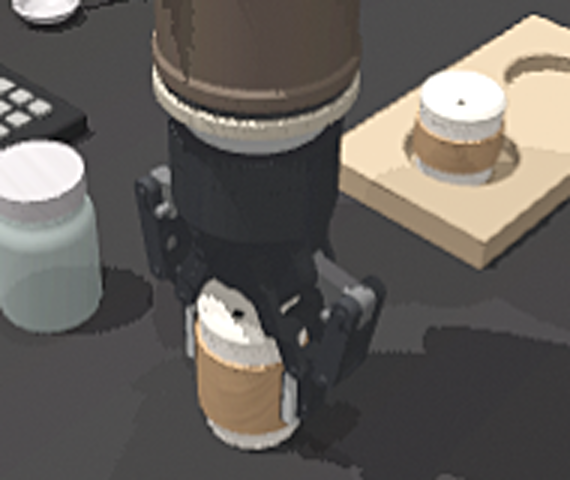

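The pads are now on the sleeve (width 57.3 mm, pads beside the sleeve at about (285,395)). I'll lift, carry it high over the carrier to just past the well, and look straight down with the wrist camera.

Run:
```python
from h import *
import pickle
robot.movel([466,124.5,0],feed=40); robot.sleep(.1)
print(robot.current_grip_width(),robot.current_ft_force())
robot.movel([466,124.5,130],feed=150)
robot.movel([504,-310,130],feed=220); robot.sleep(.3)
print(robot.current_grip_width(),robot.current_ft_force(),robot.current_position(),robot.current_time())
c=cam("wrist"); save(c,"w4"); pickle.dump(c,open("w4.pkl","wb"))
print(proj(c,[502,-237,22]),proj(c,[502,-237,7]))
```

```text
57.53899227164098 [ 0.08667313  0.73611527 -1.75112844]
57.7775279014297 [-0.01897453 -0.23089087 -1.1570759 ] [ 504.11212936 -309.72362837  130.06657422] 11.9333
[320.46063451 101.73781913] [320.55740273 101.631132  ]
```

View pics/w4.png

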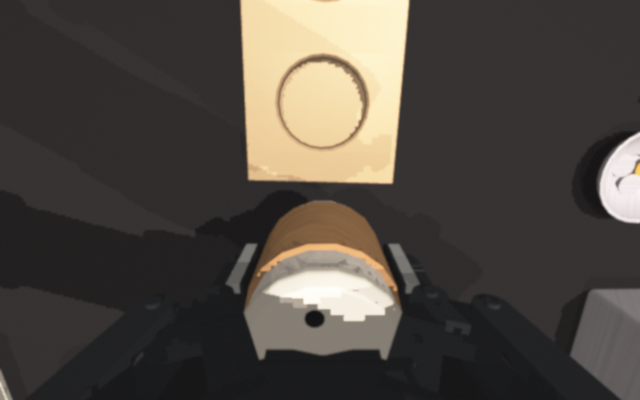

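The wrist view shows the empty well as a circle centred at about (322,101), spanning columns 277–368 and rows 53–149. That maps to about (503.5,-237), within 2 mm of the side view's result. I'll move over it and lower until contact.

Run:
```python
from h import *
import pickle
w=pickle.load(open("w4.pkl","rb")); print(onz(w,322.5,101,22).round(1))
X,Y=503.3,-237
robot.movel([X,Y,130],feed=120)
robot.movel([X,Y,25],feed=100)
robot.movel([X,Y,6],feed=40); robot.sleep(.3)
f0=np.mean([robot.current_ft_force() for _ in range(5)],0); print(f0,robot.current_position(),robot.current_grip_width())
for z in np.arange(5,-5,-1.):
    robot.movel([X,Y,z],feed=10); robot.sleep(.1); f=robot.current_ft_force()-f0; print(z,f.round(1),robot.current_position().round(1))
    if f[2]>2.: break
c=cam("side"); pickle.dump(c,open("side5.pkl","wb")); im=c["img"][80:230,325:485]; cv2.imwrite("pics/p5.png",cv2.resize(im,None,fx=4,fy=4,interpolation=cv2.INTER_CUBIC)[:,:,::-1])
print(robot.current_time())
```

```text
[ 503.7 -236.4   22. ]
[ 0.10600436 -0.03609103 -1.27709697] [ 503.43191188 -237.0339628     6.16730378] 57.89149610280731
5.0 [ 0.7 -0.1 -0.4] [ 503.3 -237.     5. ]
4.0 [ 0.2 -0.1 -0. ] [ 503.3 -237.     4. ]
3.0 [ 0.4  1.6 -0.7] [ 503.3 -237.     3. ]
2.0 [ 0.7  0.3 -1.5] [ 503.3 -237.     2. ]
1.0 [-0.1 -0.1 -0.6] [ 503.3 -237.     1. ]
0.0 [-2.1  0.   6.6] [ 5.034e+02 -2.372e+02  4.000e-01]
17.0167
```

View pics/p5.png

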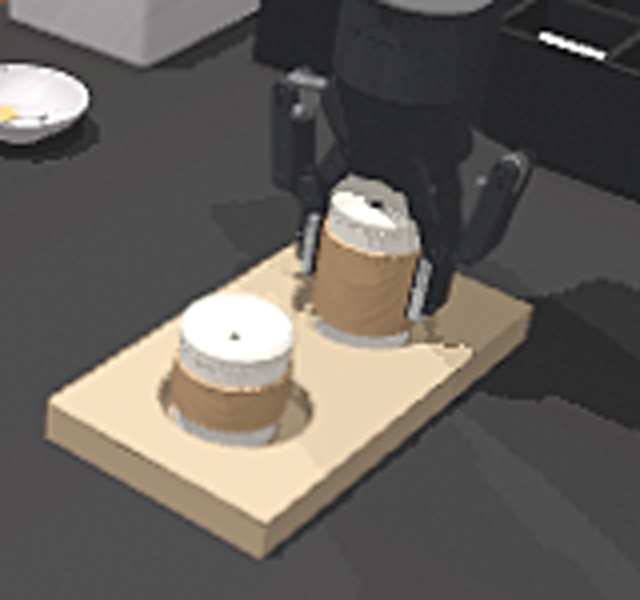

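The foot touched at TCP z≈0.4, about 2 mm above the expected -1.4. In the view the cup leans slightly in the grip: its sleeve edge runs (325,240)→(313,310), while the packed cup's edge is vertical. One foot edge is touching first, so I'll lower gently in small steps to level it, limiting the force.

Run:
```python
from h import *
import pickle
c=pickle.load(open("side5.pkl","rb")); a=np.linspace(0,6.28,60)
for z in(7,10,14):
    F=np.array([(proj(c,[503.3+25*np.cos(t),-237+25*np.sin(t),z])-[325,80])*4 for t in a]); print(z,F.min(0).round(),F.max(0).round())
print(robot.current_ft_force())
for z in np.arange(-.5,-3.1,-.5):
    robot.movel([503.3,-237,z],feed=10); robot.sleep(.1); f=robot.current_ft_force(); print(z,f.round(1),robot.current_position().round(1),round(robot.current_grip_width(),2))
    if f[2]>10.: break
c=cam("side"); im=c["img"][80:230,325:485]; cv2.imwrite("pics/p6.png",cv2.resize(im,None,fx=4,fy=4,interpolation=cv2.INTER_CUBIC)[:,:,::-1])
print(robot.current_time())
```

```text
7 [309. 303.] [402. 355.]
10 [310. 299.] [403. 351.]
14 [311. 293.] [405. 344.]
[-1.33406291 -0.38888781  5.64096523]
-0.5 [-4.7  1.  11.6] [ 5.035e+02 -2.373e+02  3.000e-01] 57.51
17.4167
```

View pics/p6.png

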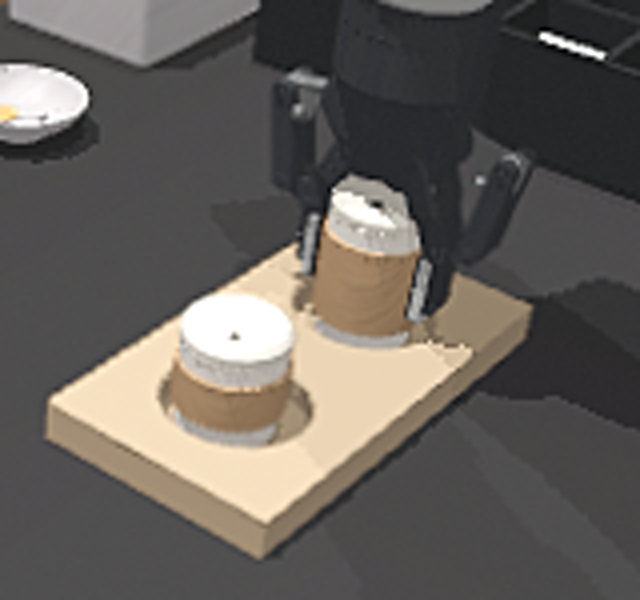

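The contact is stiff at TCP z≈0.3. Allowing for arm deflection at the grasp and about 1 mm of slip, that fits the foot being on the well floor. I'll ease off the press, release, retreat straight up and look.

Run:
```python
from h import *
import pickle
robot.movel([503.3,-237,.3],feed=10); robot.sleep(.15); print(robot.current_ft_force(),robot.current_position())
robot.let_go(); robot.sleep(.2); print(robot.current_ft_force(),robot.current_grip_width())
robot.movel([503.3,-237,110],feed=120)
robot.movel([503.3,-237,165],feed=150); robot.sleep(.3); print(robot.current_time(),robot.current_position())
w=cam("wrist"); c=cam("side"); s=cam("scene"); pickle.dump((w,c,s),open("fin.pkl","wb"))
A=cv2.resize(c["img"][95:225,335:465],(455,455),interpolation=cv2.INTER_CUBIC); B=np.zeros((455,345,3),np.uint8); B[:]=cv2.resize(w["img"][100:328,236:408],(345,455),interpolation=cv2.INTER_CUBIC)
cv2.imwrite("pics/f.png",np.hstack([A,B])[:,:,::-1])
a=np.linspace(0,6.28,90)
for n,k,off,sc in(("side",c,(335,95),3.5),("wrist",w,(236,100),2)):
  for r,z in((27.5,91),(29,22),(25,7)):
    F=np.array([(proj(k,[503.5+r*np.cos(t),-237+r*np.sin(t),z])-off)*sc for t in a]); print(n,z,F.min(0).round(),F.max(0).round())
```

```text
[-1.295476   -0.56596797  3.78709633] [ 5.03434573e+02 -2.37052708e+02  3.52623258e-01]
[ 0.17389184  0.43561775 -0.35547755] 85.05713570566725
20.3 [ 502.87462167 -236.81919533  164.18211115]
side 91 [252.  92.] [347. 139.]
side 22 [233. 189.] [328. 241.]
side 7 [235. 213.] [317. 258.]
wrist 91 [107. 126.] [244. 257.]
wrist 22 [118.  96.] [233. 208.]
wrist 7 [128. 100.] [223. 192.]
```

View pics/f.png

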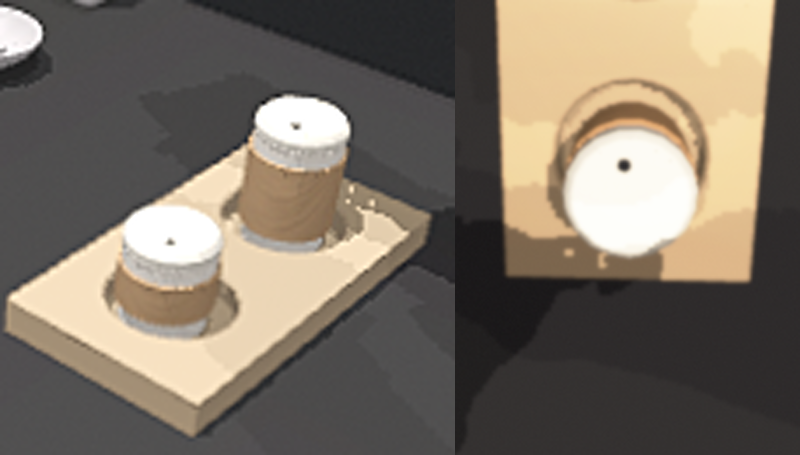

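The seated cup matches the prediction for an upright cup on the well floor. In the side view its lid spans columns 253–350 with its top at row 95 (predicted 252–347, 92). In the wrist view it spans 110–243 by 127–257 (predicted 107–244 by 126–257). The robot is clear, so I'm handing in.

Run:
```python
from h import *
robot.close_job(); print(robot.current_time())
```

```text
the job is handed in; nothing more can be done
the job is handed in; nothing more can be done
```

The tall cup is standing in the carrier's empty well, released, and I handed the job in at about 20.3 s.

- **Final checks:** After release, the side and wrist views both matched an upright cup with its foot on the well floor, to about a pixel. The packed short cup still looked in place. I didn't re-check the loose short cup on the counter, but the arm never went near it.
- **Force:** I gripped at 20 N, the gripper's minimum. The most I measured pressing on the carrier was about 12 N, and that was down to about 4 N when I let go.

**What disagreed along the way:**
- **First grasp:** It landed on the lid because the fingertips stand about 42 mm farther back than stated. I lifted the cup about 35 mm, set it back down, and re-gripped it on the sleeve (width 57.3 mm).
- **Setting down:** The cup seemed to lean slightly in the grip and touched the floor 1–2 mm earlier than expected. It stood upright once released.
- **Well position:** The side and wrist views differed by about 2 mm in x, well inside the 13 mm of clearance around the foot.

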